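Put the cheese away and stack the tubs

TASK

Stand the red waxed cheese upright in the open food tub and put the loose lid on that tub so that it is fully down all round. Then gently stack the closed tub of crackers on that lid, lined up the same way, with all four of its corner feet down in the lid's corner recesses. Leave the stack standing upright on the worktop, and leave the mug and the honey jar where they are.

Things in the scene. Friction and masses are not known exactly. Their poses are not given: they have to be found in the camera images.
- open_tub: Frosted clear food tub without lid, loose, about 0.3 kg: 156 (x) x 64 (y) x 62 mm high, walls 2.5 mm, mouth 151 x 59 mm. Origin: centre of the underside of its four corner feet, on the worktop; z up. Inner floor at z = 9.5 mm, rim at z = 62 mm. It is too narrow for fingers on the y sides of the cheese: inside it, they must close along its long axis x.
- loose_lid: Teal lid lying right way up, loose, 70 g. Flange 160 (x) x 68 (y) mm from z = 5 to 15 mm; under it a sealing bead, 147 x 55 mm outside, enters the tub's mouth with 2 mm to spare. Origin: centre, at the bead's underside. Fully down, the origin is 57 mm above the tub's and the flange overhangs the tub by 2 mm. Fits either way round. Grip the flange across y, fingertips at most 2 mm below it.
- loose_lid_top (a point): Centre of the loose lid's top face (15 mm above the lid's origin, same axes). In each corner of this face is a recess 18 x 18 mm, 5 mm deep, centred at x = +-67.5, y = +-21.5 mm. A thumb tab 20 mm wide sticks out 6 mm from the lid's +x end.
- cracker_tub: Closed tub of crackers, loose, 0.18 to 0.37 kg, 72 mm high: tub 64 mm wide, its own teal lid fixed on, 160 (x) x 68 (y) mm, z = 62 to 72 mm; grip that across y. Origin: centre, underside of its four corner feet (14 mm across, round-ended, at x = +-67.5, y = +-21.5 mm). Feet home in the recesses (2 mm to spare): origin 10 mm above the loose lid's; 15 if on top. Fits either way round.
- cheese: Small round cheese in red wax, 50 mm across and 40 mm high, standing upright on the worktop, loose, about 0.1 kg. Origin: centre of its underside; z up.
- mug_tea: Bystander: white mug of tea, 88 x 127 x 95 mm, loose; origin at the centre of its underside.
- honey_jar: Bystander: glass jar with a dark lid, 65 mm across, 86 mm high, loose; origin at the centre of its underside.
Not all that is in view belongs to the job. Leave any purple look-alike of the open_tub alone.

How it is judged:
By the outcome, as a careful person would: the job done as asked, in the order asked, and still so for the second after the job is handed in, with the robot touching nothing.
It also fails if it takes over 64 s, if anything falls off the work surface, if the arm or the gripper's body presses on something with over 40 N, if the wrist force passes 120 N, or if a joint passes its speed limit or range.

ROBOT

A 6-joint arm with a two-finger parallel gripper is mounted at the origin on a cart in front of the work surface, level with it; the furniture and walls round the work are solid. World frame = base frame: x ahead of the robot, y to its left, z up, the work surface at z = 0. Lengths are in mm, angles in degrees, forces in N, time in s.
With the tool pointing down it reaches from about 300 to 850 mm from the base axis. Payload 5.4 kg.
Tool frame: the origin (TCP) lies midway between the tips of the shut fingers; the grasp point (between the pads) lies 19 mm behind it; z points along the fingers, y is the line along which they close (so a half turn about z gives the same grasp; the last joint's range is limited). The gripper opens to 85 mm and grips with 20 to 120 N. Pads are 22 mm wide; open, the fingers measure 114 mm over their backs; the gripper's body (76 mm by 85 mm) begins 54 mm behind the grasp point. The pads swing forward as they close: fully open they stand 13 mm farther back than shut.
Start: joints at [65.254, 9.076, 91.501, -0, 79.423, -12.038], TCP at [126.503, 560.895, 204.599] pointing down, gripper open.
Joint ranges: [-166.64, 166.64], [-54.1, 131.32], [10.49, 154.53], [-73.88, 253.88], [9.74, 151.15], [-171.62, 171.62]. Speed limits (degrees/s): [147.25, 147.25, 180, 180, 180, 180].

INTERFACE

Orientations are given as [roll, pitch, yaw] about the fixed x, y, z axes, in that order (R = Rz(yaw) Ry(pitch) Rx(roll)).
In Python, from workcell import env gives the robot as it stands. Calls block until the motion is done:
- env.move_ptp(position, orientation): joint-space move of the TCP to a pose.
- env.servo_line(position, rate=150, frame=None, until_force=None): straight line of the TCP; frame=None keeps the orientation; rate is the mean speed in mm/s. With until_force (N) it stops when the force on the tool has changed by that much, and returns True; else False.
- env.move_j(angles): joint-space move.
- env.let_go() and env.gripper_close(): open the fingers fully, or close them until they stop; the grip force is fixed at half the most.
- env.sleep(seconds).
- env.inverse_kinematics(position, orientation): joint angles nearest the present ones, or None.
- env.get_obs(): the state.
- env.capture(name): name is "scene" or "top" or "wrist"; returns the picture (400x640x3 uint8, red, green, blue); there is no depth.
- env.camera_info(name): a dict with "K" (3x3 intrinsics, pixels), "k1" (the pictures are not rectified: a ray, as slopes to the right and down, at radius r is drawn at 1 + k1 r^2 times it, then the intrinsics apply), "cam_to_world" (4x4, takes a point from camera to world coordinates). Camera axes: x right, y up, looking along -z (the intrinsics and any distortion apply to the point x, -y, -z); pixel columns grow to the right and rows downward; lengths in mm; the calibration is good to about 2 mm. A picture is of the moment at which its call begins: read the wrist's pose just before it. camera_info takes no time and is no camera call; for the wrist camera it gives the pose at the moment of the call.
A pose or a line that the arm cannot do raises env.IKError and nothing moves.
- env.sign_off(): hands the job in; it is judged then, once.
The state is a dict: "time": time; "joint_pos": joint angles; "dq": joint speeds; "joint_efforts": joint torques, N m; "position": TCP position; "tcp_rot": TCP orientation; "force": force on the tool from outside, world axes, zero at the start; "ft_torque": the same for the moment, N m; "gripper_width": finger opening in mm; "finger_force": force on a finger pad.
Only numpy, scipy, OpenCV 4.12 (cv2) and the standard library are available. Lean on these libraries where they do the work, as an engineer would, in place of code of your own. Each camera call takes 0.05 s, during which the arm holds its last target. There are 200 camera calls.

## Working session

There is one attempt and no reset: what is moved stays moved. The work goes in short steps, each a Python script; the robot and the scene stay as the last script left them, time stands still between calls to the robot, and variables do not carry over. Pictures are saved under pics/ and viewed, at most 15 in all, crops included, and the job is handed in when it is done.

```bash
mkdir -p pics; ls; python3 - <<'E'
from workcell import env
import cv2,json
for n in("scene","top","wrist"):
    i=env.camera_info(n);print(n,i["K"],i["k1"],i["cam_to_world"])
    cv2.imwrite(f"pics/{n}0.png",env.capture(n)[:,:,::-1])
a=cv2.imread("pics/scene0.png");b=cv2.imread("pics/top0.png")
print(env.get_obs())
E
```

```text
pics
scene [[438.29662258   0.         329.87563011]
 [  0.         438.29662258 209.27786498]
 [  0.           0.           1.        ]] -0.006803660721898524 [[ 7.17275784e-01  5.28519727e-01 -4.54073065e-01 -1.09453285e+02]
 [-6.96586739e-01  5.59616072e-01 -4.48995287e-01 -6.25536900e+02]
 [ 1.68037187e-02  6.38354721e-01  7.69558890e-01  1.13654741e+03]
 [ 0.00000000e+00  0.00000000e+00  0.00000000e+00  1.00000000e+00]]
top [[387.25272119   0.         323.79670409]
 [  0.         387.25272119 199.56352933]
 [  0.           0.           1.        ]] -0.0779634106724601 [[-2.90230664e-03  9.90344082e-01 -1.38600781e-01  3.83241479e+02]
 [-9.99768978e-01  7.81767946e-05  2.14938044e-02  2.99547091e+01]
 [ 2.12970973e-02  1.38631143e-01  9.90115064e-01  1.08421762e+03]
 [ 0.00000000e+00  0.00000000e+00  0.00000000e+00  1.00000000e+00]]
wrist [[326.80988245   0.         319.30183283]
 [  0.         326.80988245 201.20351612]
 [  0.           0.           1.        ]] -0.027637589842317265 [[ 2.19165553e-01 -9.40503574e-01 -2.59652630e-01  6.01682187e+01]
 [ 9.75683006e-01  2.10436979
[... 159 characters left out ...]
0000000e+00]]
{'time': 0.15, 'joint_pos': array([ 6.52534008e+01,  9.10390429e+00,  9.15547524e+01,  1.32906955e-04,
        7.94251291e+01, -1.20370300e+01]), 'dq': array([-0.01953047, -0.10350374, -0.31679247,  0.08353123, -0.00239302,
        0.01614529]), 'joint_efforts': array([ 3.21425687e-04, -3.96382070e+01, -3.31782174e+01, -2.66111319e-04,
        5.52075973e-03,  7.18120816e-06]), 'position': array([126.30140259, 560.44047385, 203.85496179]), 'tcp_rot': array([-1.79918084e+02, -1.76007604e-02,  1.67290394e+02]), 'force': array([ 0.35314867, -0.43719489,  0.61809009]), 'ft_torque': array([0.01808241, 0.04389158, 0.05475915]), 'finger_force': 0.0, 'gripper_width': 85.58192356257331}
```

View pics/top0.png

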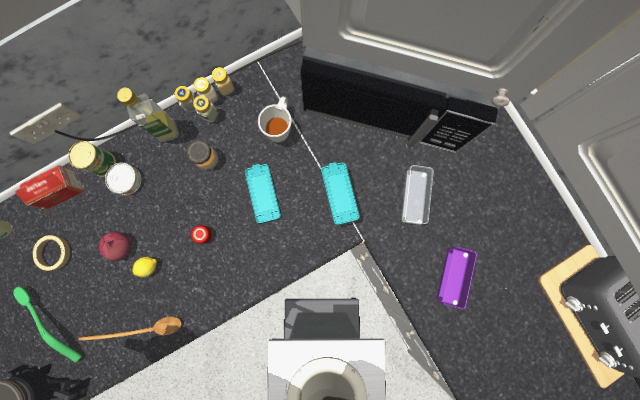

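View pics/scene0.png

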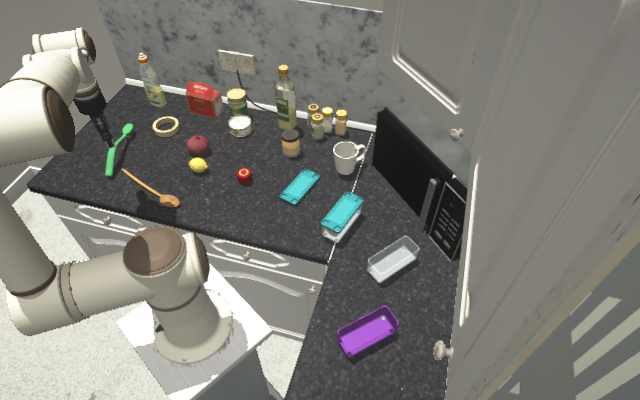

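Candidates:
- **Cheese:** red disc at top (200,234), not the red onion (115,246) or the lemon.
- **Loose lid:** flat teal at top (263,193), scene (300,187).
- **Cracker tub:** teal with a body at top (340,193), scene (343,212).
- **Open tub:** clear at top (418,195). The purple look-alike at (457,278) stays alone.
- **Bystanders:** mug (275,122) and honey jar (203,155).

```bash
cat > h.py <<'E'
from workcell import env
import numpy as np,cv2
def rays(info,px):
    d=cv2.undistortPoints(np.float64(px).reshape(-1,1,2),info["K"],np.array([info["k1"],0,0,0.]))[:,0]
    T=info["cam_to_world"]; v=np.c_[d[:,0],-d[:,1],-np.ones(len(d))]@T[:3,:3].T
    return T[:3,3],v
def cast(info,px,z):
    o,v=rays(info,px); return (o+v*((z-o[2])/v[:,2])[:,None])[:,:2]
def tri(obs):  # [(info,px)] -> point, residual
    A=np.zeros((3,3));b=np.zeros(3);L=[]
    for i,p in obs:
        o,v=rays(i,[p]);v=v[0]/np.linalg.norm(v[0]);P=np.eye(3)-np.outer(v,v);A+=P;b+=P@o;L.append((o,P))
    x=np.linalg.solve(A,b);return x,[round(float(np.linalg.norm(P@(x-o))),1) for o,P in L]
H={'teal':((80,90,70),(100,255,255)),'red':((0,170,60),(8,255,255)),'purple':((130,100,60),(160,255,255))}
def blobs(rgb,c,amin=80):
    m=cv2.inRange(cv2.cvtColor(rgb,cv2.COLOR_RGB2HSV),*H[c]); m=cv2.morphologyEx(m,cv2.MORPH_CLOSE,np.ones((5,5)))
    return [k for k in sorted(cv2.findContours(m,0,cv2.CHAIN_APPROX_NONE)[0],key=cv2.contourArea)[::-1] if cv2.contourArea(k)>amin]
def rect(info,k,z):
    """min rect of a contour on plane z: centre, size(long,short), yaw of long axis in (-90,90]"""
    (c,s,a)=cv2.minAreaRect(cast(info,k[:,0]+0.,z).astype(np.float32))
    if s[0]<s[1]: s=s[::-1];a+=90
    return np.array(c),np.array(s),(a+90)%180-90
def look(n):
    i=env.camera_info(n);return i,env.capture(n)
def save(n,im): cv2.imwrite(f'pics/{n}.png',im[:,:,::-1])
E
python3 - <<'E'
from h import *
np.set_printoptions(precision=1,suppress=True)
I={n:(env.camera_info(n),cv2.imread(f'pics/{n}0.png')[:,:,::-1].copy()) for n in('top','scene')}
for c in('teal','red','purple'):
    for n,(i,im) in I.items():
        for k in blobs(im,c):
            (m,s,a)=cv2.minAreaRect(k);print(c,n,np.array(m),np.array(s),cv2.contourArea(k))
            for z in (15,40,72) if c!='purple' else (62,): print('   z',z,*rect(i,k,z))
P=lambda a,b:print(tri([(I['top'][0],a),(I['scene'][0],b)]))
P((263,193),(300,187));P((340,193),(343,212));P((200.5,234),(244,171));P((418,195),(393,259))
print(cast(I['top'][0],[(405,166),(433,168),(430,224),(402,221),(275,122),(203,155),(303,60),(500,100)],62))
a=np.hstack([cv2.resize(I['top'][1][150:320,180:500],None,fx=2.4,fy=2.4)]);save('crop1',a)
E
```

```text
teal top [339.8 192.2] [61.8 26.7] 1513.0
   z 15 [554.6 -37.8] [175.   74.6] 13.676084518432617
   z 40 [550.6 -36.2] [170.9  72.8] 13.676080703735352
   z 72 [545.5 -34.2] [165.7  70.6] 13.676087379455566
teal top [261.9 192.5] [58.3 25.6] 1369.0
   z 15 [553.6 179.6] [165.3  70.9] 14.260228157043457
   z 40 [549.6 176.1] [161.5  69.2] 14.260220527648926
   z 72 [544.5 171.7] [156.5  67.1] 14.26021957397461
teal scene [341.6 211.4] [21.4 45.4] 846.0
   z 15 [578.3  -3.7] [174.4  74.6] 13.76856517791748
   z 40 [563.  -17.5] [170.5  73. ] 13.768567085266113
   z 72 [543.3 -35.3] [165.5  70.8] 13.768563270568848
teal scene [299.5 186.1] [18.4 42.6] 673.5
   z 15 [550.1 177.5] [166.   72.3] 14.419473648071289
   z 40 [535.4 159.6] [162.3  70.7] 14.419466972351074
   z 72 [516.6 136.7] [157.5  68.6] 14.419462203979492
red top [ 47. 190.] [34.  57.2] 1287.0
   z 15 [560.9 804.9] [179.2 104.4] -64.0049819946289
   z 40 [556.8 786.8] [175.  101.9] -64.00496482849121
   z 72 [551.4 763.6] [169.7  98.8] -64.00497817993164
red top [201. 234.] [18.4 18.4] 262.0
   z 15 [437. 346.] [52.  50.2]
[... 339 characters left out ...]
8 176.4] [13.7 13.1] 139.0
   z 15 [436.4 346.5] [67.8 45.9] 55.83513259887695
   z 40 [424.3 324.9] [66.3 44.8] 55.83513641357422
   z 72 [408.7 297.1] [64.3 43.5] 55.83511734008789
purple top [456.5 276.8] [30.2 60.1] 1668.5
   z 62 [ 320.9 -342.9] [157.9  81. ] -15.038749694824219
purple scene [367.1 330.4] [30.4 62.4] 1712.0
   z 62 [ 311.7 -357.8] [167.6  80.4] -14.952957153320312
(array([552.4, 177.9,   6.2]), [0.5, 0.5])
(array([544.5, -36.1,  64.6]), [1.1, 1.1])
(array([435.6, 336.9,  49.1]), [0.5, 0.5])
(array([ 542. , -252.6,   37.8]), [0.5, 0.5])
[[ 618.6 -213.6]
 [ 613.4 -290.9]
 [ 460.4 -276.2]
 [ 468.6 -200.6]
 [ 741.5  141.3]
 [ 648.5  335.5]
 [ 926.    65.6]
 [ 814.  -497.3]]
```

View pics/crop1.png

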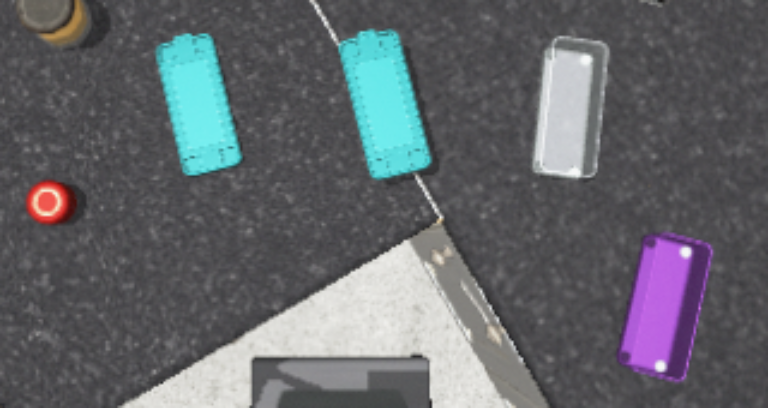

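```bash
cat >> h.py <<'E'
def go(x,y,z,yaw): env.move_ptp([x,y,z],[180,0,yaw])
def view(xy,yaw,z=190,shift=0):
    a=np.radians(yaw);u=np.array([np.cos(a),np.sin(a)]);v=np.array([-u[1],u[0]])
    p=np.array(xy)+u*37+v*shift; go(*p,z,yaw); return look('wrist')
E
python3 - <<'E'
from h import *
import pickle
D={}
for n,xy,yaw in(('cheese',(436,339),85),('lid',(553,178),194.3),('crk',(545,-34.5),193.7),('tub',(540,-246),175)):
    for j,s in enumerate((30,-30)):
        D[n,j]=view(xy,yaw,shift=s); save(f'w_{n}{j}',D[n,j][1])
pickle.dump(D,open('D.pkl','wb'))
print(env.get_obs()['time'])
save('mos',np.vstack([np.hstack([cv2.resize(D[n,0][1],(400,250),interpolation=3) for n in r]) for r in(('cheese','lid'),('crk','tub'))]))
save('tubz',cv2.resize(D['tub',0][1][40:360,180:520],None,fx=1.8,fy=1.8))
E
```

```text
7.3
```

View pics/mos.png

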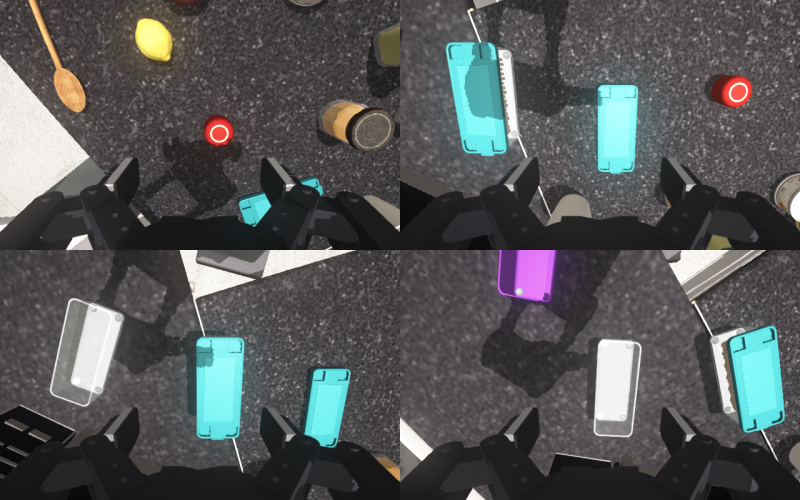

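View pics/tubz.png

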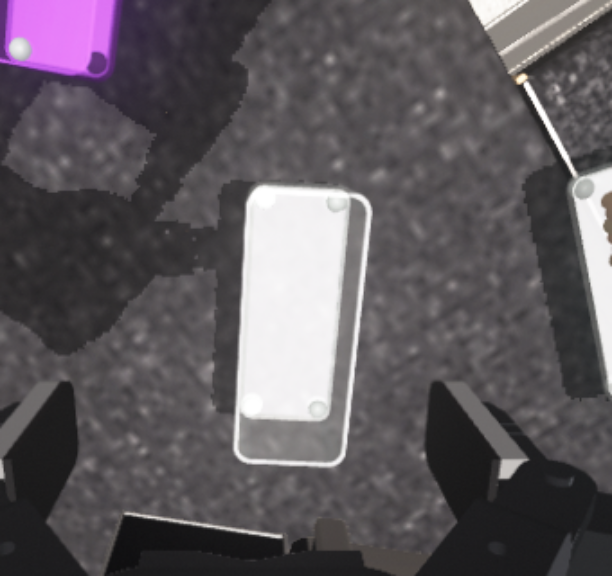

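The mosaic shows the cheese near (350,210) full-scale, the flat lid, the cracker tub, and the tub with its rim outline at wrist about (315..386, 145..297). The floor blurs the rim's upper-left edges, so I'll look again with the camera straight above each piece.

```bash
python3 - <<'E'
from h import *
import pickle
np.set_printoptions(precision=1,suppress=True)
D=pickle.load(open('D.pkl','rb'))
for n,xy,yaw in(('tub',(540,-247),-5),('crk',(545,-34.5),13.7),('lid',(553,178),14.3)):
    u=np.array([np.cos(np.radians(yaw)),np.sin(np.radians(yaw))])
    p=np.array(xy)-67*u
    go(*p,190,yaw); D[n,2]=look('wrist'); save(f'w_{n}2',D[n,2][1])
print(env.get_obs()['time'])
pickle.dump(D,open('D.pkl','wb'))
save('mos2',np.vstack([np.hstack([D[n,2][1][20:320,130:510] for n in('tub','crk')]),np.hstack([D['lid',2][1][20:320,130:510],D['tub',1][1][60:360,130:510]])]))
for n,xy,z0 in(('lid',(553,178),15),('crk',(545,-35),72),('cheese',(436,339),40)):
    O=[]
    for j in(0,1,2):
        if(n,j) not in D: continue
        i,im=D[n,j]
        k=min(blobs(im,'red' if n=='cheese' else 'teal'),key=lambda k:np.linalg.norm(rect(i,k,z0)[0]-xy))
        print(n,j,*rect(i,k,z0)); O.append((i,k))
    # triangulate centre pixel of contour rect
    print(tri([(i,cv2.minAreaRect(k)[0]) for i,k in O]))
E
```

```text
11.675
lid 0 [553.7 176.9] [164.7  71.7] 14.046031951904297
lid 1 [554.1 177.4] [163.8  69.2] 14.611538887023926
lid 2 [554.8 177.3] [164.3  71.6] 14.24856948852539
(array([558.1, 178.1, -13. ]), [3.3, 3.1, 2.0])
crk 0 [545.3 -35.7] [162.3  69.3] 13.796833992004395
crk 1 [545.2 -35.7] [163.3  69.1] 14.058746337890625
crk 2 [546.8 -38.4] [164.5  75.1] 13.56428337097168
(array([549.6, -35.8,  47.1]), [5.8, 3.5, 3.9])
cheese 0 [437.4 345.9] [53.6 47.4] 85.5114974975586
cheese 1 [438.4 346.2] [54.5 47.4] 84.87953186035156
(array([437.8, 344.5,  33. ]), [0.2, 0.2])
```

View pics/mos2.png

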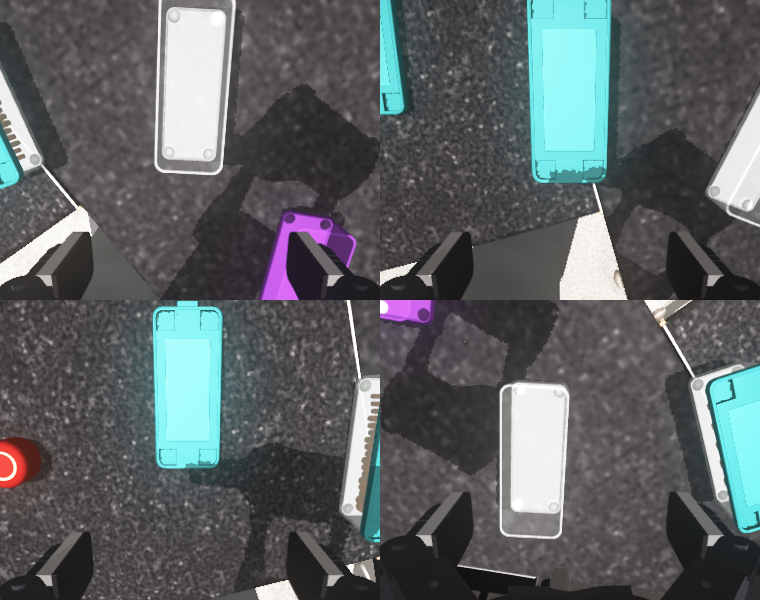

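```bash
cat > m.py <<'E'
from h import *
import pickle
np.set_printoptions(precision=1,suppress=True)
def hull(im,kind,seed):
    h=cv2.cvtColor(im,cv2.COLOR_RGB2HSV)
    if kind=='teal': m=cv2.inRange(h,(80,90,150),(100,255,255))
    elif kind=='red': m=cv2.inRange(h,(0,150,90),(8,255,255))|cv2.inRange(h,(172,150,90),(180,255,255))
    else: m=cv2.inRange(h,(0,0,140),(180,45,255))
    m=cv2.morphologyEx(m,cv2.MORPH_CLOSE,np.ones((3,3)))
    ks=[k for k in cv2.findContours(m,0,cv2.CHAIN_APPROX_NONE)[0] if cv2.contourArea(k)>60]
    k=max((k for k in ks if cv2.pointPolygonTest(cv2.convexHull(k),seed,True)>-3),key=cv2.contourArea)
    return cv2.convexHull(k)
def project(i,P):
    T=np.linalg.inv(i['cam_to_world']);c=T[:3,:3]@np.array(P)+T[:3,3]
    x,y=c[0]/-c[2],-c[1]/-c[2];s=1+i['k1']*(x*x+y*y);K=i['K'];return float(K[0,0]*x*s+K[0,2]),float(K[1,1]*y*s+K[1,2])
E
python3 - <<'E'
from m import *
D=pickle.load(open('D.pkl','rb'))
for n,kind,P in(('lid','teal',(553,178,15)),('crk','teal',(545,-35,72)),('cheese','red',(437,340,40)),('tub','w',(541,-247,9.5))):
    C=[]
    for j in(0,1,2):
        if(n,j) not in D: continue
        i,im=D[n,j];k=hull(im,kind,project(i,P));z0=62 if n=='tub' else P[2]
        c,s,a=rect(i,k,z0);b=cv2.boundingRect(k);print(n,j,c,s,a,'bbox',b)
        C.append((c,rect(i,k,z0-10)[0]))
    A=[];B=[]   # c_j + (z0-z)/10*(d_j) equal for all j
    for q in range(1,len(C)):
        A+=list((C[q][1]-C[q][0])-(C[0][1]-C[0][0]));B+=list(C[0][0]-C[q][0])
    t=np.dot(A,B)/np.dot(A,A);print('   z from parallax',z0-10*t)
E
```

```text
lid 0 [554.3 178.6] [162.8  68. ] 14.208324432373047 bbox (316, 136, 65, 142)
lid 1 [554.5 178.1] [162.7  67.9] 14.605907440185547 bbox (259, 136, 64, 142)
lid 2 [554.6 178.4] [164.3  68.1] 14.229761123657227 bbox (283, 21, 70, 168)
   z from parallax 15.421281554326857
crk 0 [545.6 -35.2] [161.5  67.8] 13.780732154846191 bbox (314, 140, 77, 164)
crk 1 [545.6 -35.3] [162.5  67.6] 13.640219688415527 bbox (246, 139, 76, 165)
crk 2 [546.5 -35.2] [163.5  67.8] 13.67786693572998 bbox (277, 3, 84, 200)
   z from parallax 70.52363697505598
cheese 0 [437.4 346.4] [54.6 47.5] 85.5125961303711 bbox (327, 183, 47, 52)
cheese 1 [438.  346.2] [54.5 48.2] 85.06837463378906 bbox (268, 183, 48, 52)
   z from parallax 37.08502757419162
tub 0 [ 542.2 -250.3] [158.8  64.6] -7.9949493408203125 bbox (309, 142, 78, 158)
tub 1 [ 542. -252.] [159.4  68.2] -8.370704650878906 bbox (245, 142, 75, 157)
tub 2 [ 543.  -250.5] [156.6  64.4] -8.067161560058594 bbox (284, 8, 82, 187)
   z from parallax 62.53113529491594
```

```bash
python3 - <<'E'
from m import *
D=pickle.load(open('D.pkl','rb'))
def prof(n,j,c,a,z,xs,ys,ax):
    i,im=D[n,j];g=im[:,:,1].astype(np.float32);a=np.radians(a);R=np.array([[np.cos(a),-np.sin(a)],[np.sin(a),np.cos(a)]])
    out=[]
    for x in xs:
        v=[]
        for y in ys:
            q=R@((x,y) if ax==0 else (y,x))+c;p=project(i,(*q,z));v.append(cv2.getRectSubPix(g,(1,1),p)[0,0])
        out.append(v)
    o=np.array(out); d=np.abs(np.diff(o,axis=0)); e=[]
    for col in range(o.shape[1]):
        s=o[:,col];t=(s[0]+s[-1])/2;w=np.where((s[:-1]-t)*(s[1:]-t)<=0)[0]
        e.append([round(float(xs[k]+(s[k]-t)/(s[k]-s[k+1]+1e-9)*(xs[k+1]-xs[k])),1) for k in w])
    return e
for n,c,a,z in(('lid',(554.6,178.4),14.25,15),('crk',(546,-35.2),13.7,72)):
  for j in(0,1,2):
    print(n,j,'+x',prof(n,j,c,a,z,np.arange(70,92,1.),(-24,-16,0,16,24),0))
    print(n,j,'-x',prof(n,j,c,a,z,np.arange(-92,-70,1.),(-24,-16,0,16,24),0))
    print(n,j,'+y',prof(n,j,c,a,z,np.arange(25,45,1.),(-50,0,50),1),'-y',prof(n,j,c,a,z,np.arange(-45,-25,1.),(-50,0,50),1))
E
```

```text
lid 0 +x [[72.5, 74.2, 77.9], [72.2, 74.6, 77.5], [81.3], [72.5, 74.1, 78.0], [72.2, 74.5, 77.5]]
lid 0 -x [[-82.2], [-81.6], [-82.1], [-82.1], [-82.0]]
lid 0 +y [[34.0], [34.3], [34.5]] -y [[-33.2], [-33.5], [-33.6]]
lid 1 +x [[72.7, 74.3, 78.0], [72.4, 74.6, 77.8], [81.7], [72.5, 74.2, 78.1], [72.4, 74.4, 77.7]]
lid 1 -x [[-82.5], [-91.8, -81.8, -78.3], [-82.5], [-82.6], [-82.2]]
lid 1 +y [[33.5], [34.1], [33.7]] -y [[-33.9], [-33.6], [-33.7]]
lid 2 +x [[73.6, 74.3, 77.7], [73.6, 74.4, 77.7], [82.6], [73.4, 74.4, 77.7], [73.5, 74.3, 77.7]]
lid 2 -x [[-80.4, -79.7, -76.9], [-80.5, -79.7, -76.3], [-77.8], [-82.1], [-81.9]]
lid 2 +y [[33.4], [33.6], [34.1]] -y [[-34.1], [-33.9], [-33.5]]
crk 0 +x [[72.0, 74.7, 78.2], [71.9, 74.7, 78.2], [80.5], [71.0, 74.5, 78.3], [71.4, 74.5, 80.7]]
crk 0 -x [[-91.3, -90.9, -78.1], [-81.6], [-81.6], [-81.5], [-81.4]]
crk 0 +y [[33.8], [37.4], [34.2]] -y [[-33.6], [-33.8], [-33.7]]
crk 1 +x [[72.1, 74.7, 78.5], [72.4, 74.7, 78.4], [81.0], [71.8, 74.6, 78.5], [71.8, 74.6, 78.5]]
crk 1 -x [[-81.5], [-81.4], [-82.0], [-81.7], [-82.0]]
crk 1 +y [[33.1], [33.6], [33.9]] -y [[-33.8], [-33.7], [-33.7]]
crk 2 +x [[73.6, 74.6, 78.0], [73.7, 74.4, 78.1], [82.4], [72.6, 74.6, 77.9], [73.2, 74.5, 80.9]]
crk 2 -x [[-83.3], [-81.8], [-81.6], [-80.4, -79.6, -75.5], [-81.5, -78.2, -77.0]]
crk 2 +y [[33.6], [33.6], [33.6]] -y [[-33.8], [-33.8], [-33.7]]
```

```bash
python3 - <<'E'
from m import *
D=pickle.load(open('D.pkl','rb'));O=[]
for j in(0,1):
    i,im=D['cheese',j];k=hull(im,'red',project(i,(437,340,40)))
    m=np.zeros(im.shape[:2],np.uint8);cv2.fillConvexPoly(m,k,255);m=cv2.erode(m,np.ones((5,5)))
    r=cv2.inRange(cv2.cvtColor(im,cv2.COLOR_RGB2HSV),(0,0,130),(180,130,255))&m
    p=cv2.findNonZero(r);(c,rad)=cv2.minEnclosingCircle(p);e=cv2.fitEllipse(p)[0];print(c,rad,e,len(p),cast(i,[c],40));O.append((i,c))
print(tri(O))
E
```

```text
(350.5, 213.5) 14.983424186706543 (350.4853210449219, 213.39175415039062) 279 [[437.5 341.6]]
(291.1148681640625, 213.2229766845703) 15.05030632019043 (291.139892578125, 213.2891845703125) 282 [[437.1 341.8]]
(array([437.4, 342.3,  41.9]), [0.1, 0.1])
```

```bash
python3 - <<'E'
from m import *
go(437.4,341.8,110,81.9)
env.servo_line([437.4,341.8,4],rate=150)
env.gripper_close();o=env.get_obs();print(o['gripper_width'],o['finger_force'],o['position'],o['time'])
env.servo_line([437.4,341.8,180],rate=250)
go(543,-250.5,180,81.9);o=env.get_obs();print(o['gripper_width'],o['position'],o['tcp_rot'],o['time'])
save('held',look('wrist')[1]);save('heldtop',look('top')[1])
E
```

```text
46.675407657109034 60.33668875694275 [438.3 342.3   5.6] 13.8167
46.92087644497044 [ 543.3 -249.5  180. ] [180.  -0.  82.] 16.825
```

View pics/held.png

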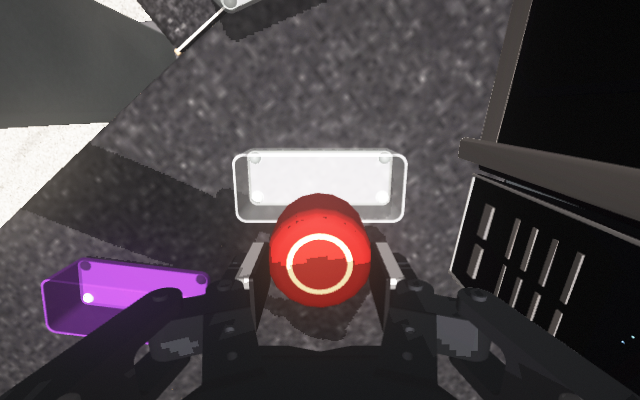

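```bash
python3 - <<'E'
from m import *
env.sleep(.2);o=env.get_obs();t=o['position']
i,im=look('wrist')
m=np.zeros(im.shape[:2],np.uint8);cv2.circle(m,(320,264),40,255,-1)
r=cv2.inRange(cv2.cvtColor(im,cv2.COLOR_RGB2HSV),(0,0,130),(180,130,255))&m
c=cv2.fitEllipse(cv2.findNonZero(r))[0];q=cast(i,[c],t[2]+36)[0];d=q-t[:2]
print(t,c,q,'offset',d)
x,y=np.array([543,-250.5])-np.clip(d,-4,4)
env.servo_line([x,y,90],rate=150)
env.servo_line([x,y,28],rate=100);env.sleep(.2);o=env.get_obs();print(o['position'],o['force'])
h=env.servo_line([x,y,10],rate=20,until_force=5);o=env.get_obs();print(h,o['position'],o['force'],o['time'])
env.let_go();env.sleep(.1);p=env.get_obs()['position']
env.servo_line([x,y,90],rate=150)
i,im=look('wrist');save('tubc',im);print(env.get_obs()['time'])
E
```

```text
[ 543.2 -250.1  180.1] (319.2369079589844, 263.7169189453125) [ 542.9 -249.5] offset [-0.2  0.6]
[ 543.8 -251.6   28.9] [ 0.1  0.5 -1.1]
True [ 543.1 -251.1   14.8] [-1.   0.1  5.2] 19.55
20.8333
```

View pics/tubc.png

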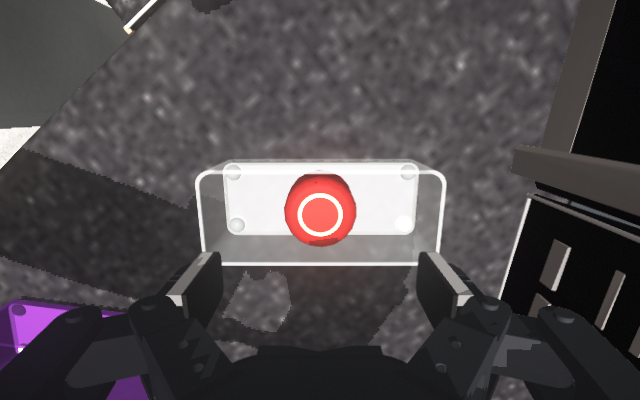

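```bash
python3 - <<'E'
from m import *
import json
def fitrim(c0,a):
    u=np.array([np.cos(np.radians(a)),np.sin(np.radians(a))])
    p=np.array(c0)-67*u; go(*p,190,a); i,im=look('wrist')
    k=hull(im,'w',project(i,(*(np.array(c0)+45*u),9.5)));return rect(i,k,62)
c,s,a=fitrim((543,-250.5),-8);print('tub',c,s,a,env.get_obs()['time'])
L=np.array([552.6,177.9]);ya=14.25+180
go(*L,100,ya);env.servo_line([*L,-1],rate=120);env.sleep(.3);o=env.get_obs();print(o['position'],o['tcp_rot'],o['force'])
t=o['position'];env.gripper_close();env.sleep(.1);o=env.get_obs();print(o['gripper_width'],o['finger_force'],o['position'],o['tcp_rot'])
zg=o['position'][2]
env.servo_line([*L,120],rate=200)
th=np.radians(ya);R=np.array([[np.cos(th),-np.sin(th)],[np.sin(th),np.cos(th)]])
off=R.T@(L-o['position'][:2]);print('lid in tool',off)
i,im=look('wrist');save('lidheld',im);print(env.get_obs()['time'],env.get_obs()['gripper_width'])
json.dump(dict(tub=[*map(float,c)],a=float(a),zg=float(zg),off=[*map(float,off)]),open('s.json','w'))
E
```

```text
tub [ 542.9 -250.4] [156.3  64.7] -8.105133056640625 22.2333
[553.  178.   -0.5] [-180.     0.1 -165.7] [-0.9 -0.3 -0. ]
-0.47141404267756715 0.0 [552.6 177.9  -1. ] [ 180.    -0.  -165.7]
lid in tool [-0.  0.]
27.525 0.18918733862671433
```

View pics/lidheld.png

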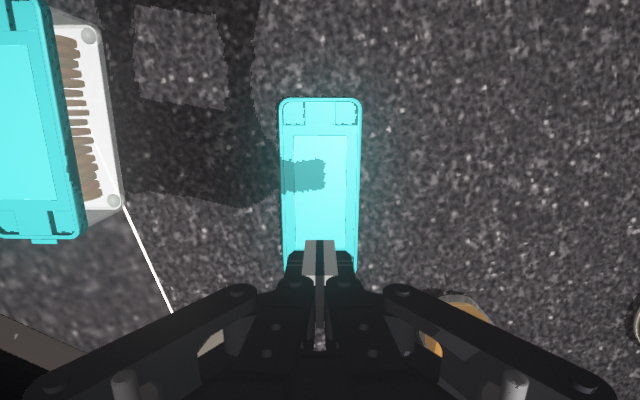

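The fingers slid over the lid's top: the pads were too high, and the lid still lies on the worktop. I'll find the lid again, probe the open fingertip height by touching the worktop, and grip lower.

```bash
cat >> m.py <<'E'
def edges(i,im,c,a,z,xs,y,ax):
    g=im[:,:,1].astype(np.float32);t=np.radians(a);R=np.array([[np.cos(t),-np.sin(t)],[np.sin(t),np.cos(t)]])
    s=np.array([cv2.getRectSubPix(g,(1,1),project(i,(*(R@((x,y) if ax==0 else (y,x))+c),z)))[0,0] for x in xs])
    # outermost crossing into bright teal (from outside, xs ordered outside->in)
    k=np.argmax(s>140);return xs[k-1]+(140-s[k-1])/(s[k]-s[k-1])*(xs[k]-xs[k-1])
def lidpose(c0,a0,z,n=3):
    u=np.array([np.cos(np.radians(a0)),np.sin(np.radians(a0))]);env.let_go()
    go(*(np.array(c0)-67*u),190,a0);env.sleep(.1);i,im=look('wrist')
    c,s,a=rect(i,hull(im,'teal',project(i,(*c0,z))),z)
    E=lambda sg,ys:np.median([edges(i,im,c,a,z,sg*np.arange(92,70,-.5),y,0) for y in ys])
    p,m=E(1,(-26,-20,-15,15,20,26)),E(-1,(-26,-20,-15,15,20,26))
    print('rect',c,s,a,'ends',p,m);t=np.radians(a)
    return c+(p+m)/2*np.array([np.cos(t),np.sin(t)]),a
E
python3 - <<'E'
from m import *
L,a=lidpose((552.6,177.9),14.25,15);print('lid',L,a,env.get_obs()['time'])
ya=a+180
go(*L,60,ya);env.servo_line([*L,-3],rate=120);env.sleep(.1)
h=env.servo_line([*L,-14],rate=25,until_force=3);o=env.get_obs();print(h,o['position'],o['force'],o['gripper_width'],o['time'])
i,im=look('wrist');save('low',im)
E
```

```text
rect [555.  178.5] [164.1  68. ] 14.253365516662598 ends 77.45330188143998 -82.0830798894167
lid [552.8 177.9] 14.253365516662598 31.0917
False [552.7 177.9 -14.1] [-0.1  0.2 -0. ] 85.66943086019639 35.0917
```

View pics/low.png

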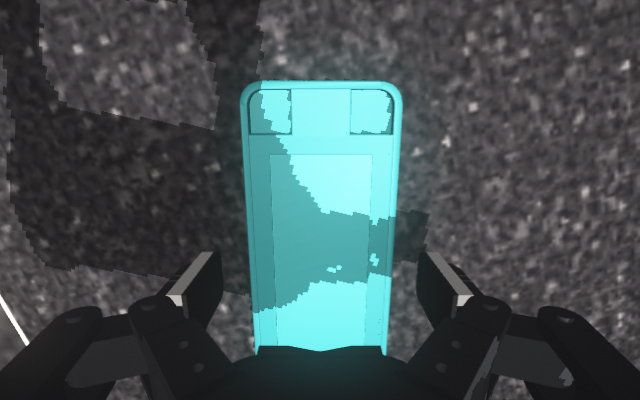

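```bash
python3 - <<'E'
from m import *
import json
L=np.array([552.8,177.9]);a=14.25;ya=a+180;T=np.array([542.9,-250.4]);at=-8.1
env.servo_line([*L,-6],rate=60);env.gripper_close();o=env.get_obs();print(o['gripper_width'],o['finger_force'],o['position'],o['time'])
if o['gripper_width']>60:
    zg=-6.0
    env.servo_line([*L,140],rate=250);print(env.get_obs()['gripper_width'])
    go(*T,zg+57+30,at+180);env.sleep(.3);o=env.get_obs();print(o['position'],o['tcp_rot'],o['gripper_width'],o['time'])
    env.servo_line([*T,zg+57+7],rate=60);env.sleep(.15);f0=env.get_obs()
    h=env.servo_line([*T,zg+57-1],rate=20,until_force=8);o=env.get_obs();print(h,o['position'],o['force']-f0['force'],o['gripper_width'],o['time'])
    i,im=look('wrist');save('place',im)
E
```

```text
0.29844875008565036 0.0 [552.8 177.9  -6. ] 36.1917
```

The lid hasn't moved at all, and the finger corners in the pictures put the tips about 30 mm behind the stated TCP. So the fingers closed in the air above the lid. I'll find the worktop by touch and grip relative to that.

```bash
cat > place.py <<'E'
from m import *
import json
def put(L,ya,zg,T,yt,dz,zsafe,down):
    env.servo_line([*L,zg+zsafe],rate=250);print('w',env.get_obs()['gripper_width'])
    go(*T,zg+dz+down,yt);env.sleep(.25);f0=env.get_obs();print(f0['position'],f0['tcp_rot'],f0['gripper_width'],f0['time'])
    env.servo_line([*T,zg+dz+7],rate=80)
    h=env.servo_line([*T,zg+dz-1.5],rate=25,until_force=8);o=env.get_obs();print('contact',h,o['position'],'expect z',zg+dz,o['force']-f0['force'],o['gripper_width'],o['time'])
E
python3 - <<'E'
from place import *
L=np.array([552.8,177.9]);T=np.array([542.9,-250.4])
env.let_go()
h=env.servo_line([*L,-45],rate=40,until_force=4);o=env.get_obs();zc=o['position'][2];print(h,zc,o['force'],o['time'])
if h:
    zg=zc+9
    env.servo_line([*L,zg],rate=60);env.gripper_close();o=env.get_obs();print(o['gripper_width'],o['finger_force'],o['position'],zg,o['time'])
    json.dump([zc,zg],open('z.json','w'))
    if o['gripper_width']>60: put(L,194.25,zg,T,171.9,57,140,30)
    save('place',look('wrist')[1])
E
```

```text
True -39.839496524291185 [-1.4  0.1  6.2] 37.7667
66.44555425136512 67.10401922464371 [553.2 177.9 -30.5] -30.839496524291185 38.3833
w 66.68455279584471
[ 543.3 -249.7   56.3] [-180.    0.  172.] 66.51478498743252 40.9333
contact True [ 543.4 -250.8   26.2] expect z 26.160503475708815 [0.4 0.5 5.8] 66.46372390566879 41.7333
```

View pics/place.png

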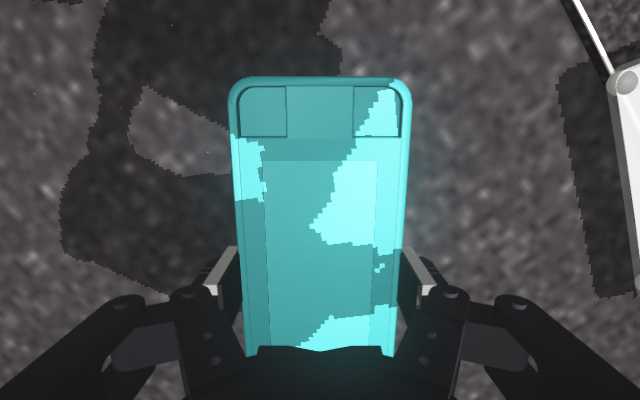

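The lid went down to exactly the expected height. I'll release it, check its pose from above, then bring the crackers over.

```bash
sed -i 's/;env.let_go()$//' m.py; sed -i 's/rate=25,until_force=8/rate=20,until_force=5/' place.py; python3 - <<'E'
from place import *
zc,zg=json.load(open('z.json'))
env.let_go();env.servo_line([543.3,-250.8,90],rate=200)
T,a=lidpose((542.9,-250.4),-8.1,72);save('lidon',look('wrist')[1]);print('lid',T,a,env.get_obs()['time'])
if np.linalg.norm(T-[542.9,-250.4])<2.5 and abs(a+8.1)<1.5:
    C=np.array([544.3,-35.6]);yc=193.7;z=zg+57
    go(*C,z+35,yc);env.servo_line([*C,z],rate=120);env.sleep(.1);env.gripper_close();o=env.get_obs();print(o['gripper_width'],o['position'],o['finger_force'],o['time'])
    if o['gripper_width']>60: put(C,yc,z,T,a+180,67,120,25)
    save('place2',look('scene')[1])
E
```

```text
rect [ 545.7 -251.7] [164.6  68.1] -8.181854248046875 ends 77.71411037445068 -82.7197300940752
lid [ 543.2 -251.3] -8.181854248046875 45.3917
66.34021181693183 [545.7 -35.8  27.6] 66.48065686225891 48.8667
w 66.22102837221196
[ 543.7 -250.   118.4] [180.    0.  171.9] 66.34298626327518 50.625
contact True [ 543.7 -252.    94.3] expect z 93.16050347570882 [-1.   0.7  5.1] 66.74307496927251 51.375
```

```bash
python3 - <<'E'
from place import *
T=np.array([543.2,-251.3])
env.sleep(.1);o=env.get_obs();print(o['position'],o['force'])
h=env.servo_line([*T,o['position'][2]-2.5],rate=15,until_force=6);o=env.get_obs();print(h,o['position'],o['force'],o['time'])
env.let_go();env.servo_line([*T,150],rate=150)
i,im=look('scene');save('fin',im[150:310,280:480].repeat(4,0).repeat(4,1)[:600,:800])
iT,tp=look('top');iW,w=look('wrist');save('finw',w)
pickle.dump((i,im,iT,tp,iW,w),open('F.pkl','wb'));print(env.get_obs()['time'])
E
```

```text
[ 543.6 -251.9   94.3] [-0.9  0.7  5.6]
False [ 543.9 -252.1   94.1] [-3.1  1.6 11.4] 51.775
52.8
```

View pics/fin.png

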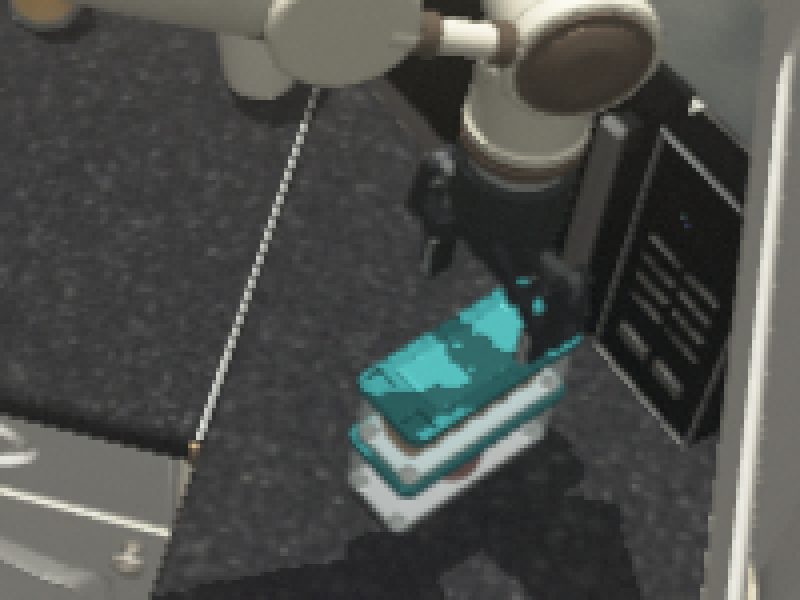

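```bash
python3 - <<'E'
from m import *
a=-8.2;c0=np.array([543.2,-251.3]);t=np.radians(a);u=np.array([np.cos(t),np.sin(t)]);v=np.array([-u[1],u[0]])
S=[]
for q in(20,90):
    go(*(c0-72*u+q*v),230,a);env.sleep(.15);i,im=look('wrist');S.append((i,im))
    k=hull(im,'teal',project(i,(*c0,139)))
    for z in(139,144):
        c,s,aa=rect(i,k,z);e=lambda sg:np.median([edges(i,im,c,aa,z,sg*np.arange(92,70,-.5),y,0) for y in(-26,-20,20,26)])
        p,m=e(1),e(-1);print(q,z,c,s,aa,'len',p-m,'centre',c+(p+m)/2*u)
print(env.get_obs()['time'])
save('last',np.vstack([cv2.resize(S[1][1],(480,300)),cv2.resize(S[0][1],(480,300))]))
E
```

```text
20 139 [ 539.7 -251.3] [151.9  67.9] -8.115303039550781 len 1646.6156936995685 centre [1280. -358.]
20 144 [ 539.7 -250.9] [149.   66.6] -8.115188598632812 len 2263.9685097504407 centre [1587.5 -401.9]
90 139 [ 540.9 -251.5] [151.1  68.2] -7.958473205566406 len 2358.9031263142824 centre [1633.4 -409. ]
90 144 [ 541.1 -249.8] [148.2  66.9] -7.958473205566406 len 2939.680037498474 centre [1922.6 -448.9]
56.2083
```

View pics/last.png

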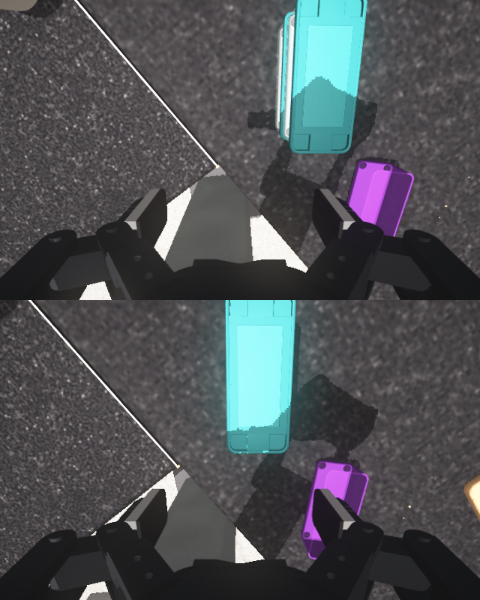

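The top lid measures 68 mm wide at z = 139, and the two views agree there but not at 144. So the feet are home in the recesses, the stack is level, and the gripper is clear.

```bash
python3 -c "
from workcell import env
print(env.sign_off())"
```

```text
the job is handed in; nothing more can be done
None
```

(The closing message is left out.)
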